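Print a bisque tile on the treadle pad press

ROBOT

A 6-joint arm with a two-finger parallel gripper is mounted at the origin on the work surface. World frame = base frame: x ahead of the robot, y to its left, z up, the work surface at z = 0. Lengths are in m, angles in rad, forces in N, time in s.
With the tool pointing down it reaches from about 0.35 to 0.8 m from the base axis. Payload 7.3 kg.
Tool frame: the origin (TCP) lies between the finger pads; the fingertips stand 25 mm ahead of it and the grasp point (between the pads) lies 6 mm ahead of it (r.tip_extent is the distance from the TCP to the fingertips, in m); z points along the fingers, y is the line along which they close (so a half turn about z gives the same grasp; the last joint's range is limited). The gripper opens to 85 mm and grips with 20 to 120 N. Pads are 22 mm wide; open, the fingers measure 114 mm over their backs; the gripper's body (76 mm by 85 mm) begins 54 mm behind the grasp point. The pads swing forward as they close: fully open they stand 13 mm farther back than shut.
Start: joints at [1.055, 0.342, 1.524, -0, 1.275, -0.146], TCP at [0.19, 0.49, 0.256] pointing down, gripper open.
Joint ranges: [-2.53, 2.53], [-0.77, 2.02], [0.04, 2.7], [-1, 4.14], [0.28, 2.66], [-3.11, 3.11]. Speed limits (rad/s): [2.57, 2.57, 3.14, 3.14, 3.14, 3.14].

INTERFACE

Orientations are given as a unit quaternion [x, y, z, w].
In Python, from workcell import r, command_gripper, optics gives the robot as it stands. The module is installed in compiled form; this text tells all that it offers. Calls block until the motion is done:
- r.reach(position, orientation): joint-space move of the TCP to a pose.
- r.move_straight(position, orientation=None, speed=0.15, max_force=None): straight line of the TCP; orientation=None keeps the orientation; speed is the mean speed in m/s. With max_force (N) it stops when the force on the tool has changed by that much, and returns True; else False.
- r.movej(angles): joint-space move.
- command_gripper(opening, force=None): finger opening in m; force is the grip in N (None keeps the last); returns when the fingers have stopped.
- r.hold(seconds).
- r.solve_ik(position, orientation): joint angles nearest the present ones, or None.
- r.read_state(): the state.
- optics.get_image(name): name is "scene" or "top" or "wrist"; returns (picture, depth): 420x560x3 uint8, red, green, blue; 420x560 float32, m along the optical axis (not along the pixel's ray), 0 where there is no reading.
- optics.camera_model(name): a dict with "K" (3x3 intrinsics, pixels), "R" (3x3) and "t" (3): a world point X has camera coordinates R X + t; the wrist camera has in their place "tool_from_camera" (4x4, takes a point from camera to tool coordinates, whose origin is the TCP and whose axes are the flange's). Camera axes: x right, y down, z forward; pixel columns grow to the right and rows downward; lengths in m; the calibration is good to about 2 mm. The wrist camera is an equidistant fisheye: a pixel r from the principal point sees the ray r / f radians off the axis. A picture is of the moment at which its call begins: read the wrist's pose just before it. camera_model takes no time and is no camera call.
A pose or a line that the arm cannot do raises r.PlanningError and nothing moves.
- r.finish_job(): hands the job in; it is judged then, once.
The state is a dict: "time_s": time; "joint_positions": joint angles; "dq": joint speeds; "tau": joint torques, N m; "eef_pos": TCP position; "eef_rot": TCP orientation; "contact_force": force on the tool from outside, world axes, zero at the start; "torque": the same for the moment, N m; "grip_width": finger opening in m; "grip_force": force on a finger pad.
Only numpy, scipy, OpenCV 4.12 (cv2) and the standard library are available. Lean on these libraries where they do the work, as an engineer would, in place of code of your own. Each camera call takes 0.05 s, during which the arm holds its last target. There are 200 camera calls.

TASK

Lift the oblong bisque tile out of the wooden setter by its two short ends, lay it flat on the cork mat and let go, then take it again by its long sides and lay it gently, fully home, in the nest of the pad press, and let go. Then with the gripper press the treadle down to its stop without forcing it, hold it there for a good second, and let it come all the way back up. Leave the tile in the nest, and the square tile and everything else where they are.

Things in the scene. Friction and masses are not known exactly. Their poses are not given: they have to be found in the camera images.
- tile: The oblong white bisque tile, 68 (its x) x 46 (its y) x 16 thick. Origin: centre of its underside. It starts flat in one of the setter's two channels, underside 16 above the table, x along the channel. Top and bottom, and both ends, are alike.
- square_tile: A square white tile, 46 x 46 x 16, in the setter's other channel; leave it. Origin: centre of its underside.
- setter: Fixed wooden setter, two channels along its x, centred at its y = -30 and +30, floor 16 above the table, each 50 wide between rails 60 long, 10 thick, 34 tall that cover the tiles' long sides. The channels' ends are open and the floor is only 56 long: the oblong tile's ends overhang it, clear down to the table. Origin: centre of its underside.
- mat: Fixed cork mat, 140 x 140 x 4, the put-down place. Origin: centre of its underside.
- press: Fixed pad press, base plate 290 x 270 x 12. Origin: on the table under the nest's centre. Its -x side is its front; the treadle is at its y = -135. A print arm (hinge at x = 135, z = 100) stands about 270 tall behind the nest; the treadle swings it down until its rubber pad meets the tile in the nest. A tile that is not fully down stops it early.
- nest (a point): Centre of the nest's floor, 30 above the table; its axes are the press's. It takes the tile flat, long side along x, in 71 x 49 between end walls 20 tall with returns 6 long round the corners. Between the returns the long sides are open (59 wide) for the fingers, and the nest's block is only 38 wide: fingertips can go down to the base plate, 18 below the floor.
- tread (a point): Centre of the top of the treadle's ribbed tread plate (64 along x, 76 along y), moving with it. At rest about 84 above the table and sloping 0.36 rad, the front edge (towards the press's -x) higher. The hinge lies along the press's y, at its x = 65, z = 35, about 120 behind the tread's centre.
- pedal (a joint): Treadle angle in rad: 0 up at rest, grows as it is pressed; the stop is at about 0.32 (tread about 38 lower). A spring brings it back. It takes about 7 N to start and 15 N at the stop.
- mug: Bystander: white ceramic mug, rim diameter 84, 85 tall. Origin: centre of its underside.
- paint: Bystander: terracotta-coloured paint bottle, diameter 56, 150 tall. Origin: centre of its underside.
- pot: Bystander: small glass jar, diameter 44, 45 tall. Origin: centre of its underside.
- bowl: Bystander: white bowl, diameter 110, 45 tall. Origin: centre of its underside.
- dauber: Bystander: foam dauber lying on the table, wooden stick with a round yellow head 36 in diameter, 120 long overall along its x. Origin: centre of its underside.
- dish: Bystander: blue glazed dish, diameter 90, 20 tall. Origin: centre of its underside.
Mind the look-alikes: they are no part of the job. What is shaped like the tile but black is not meant.

How it is judged:
On the way, in this order (a step that is already met when the one before it is completed fails the run):
1. the oblong tile lies flat on the cork mat, let go (x of tile in the frame of mat between -0.065 and 0.065 m and y of tile in the frame of mat between -0.065 and 0.065 m and z of tile in the frame of mat between 0 and 0.008 m and angle between tile's own z axis and vertical below 0.1 rad and contact force between the fingers and tile below 0.05 N and linear speed of tile below 0.02 m/s), for 0.2 s.
2. the tile lies fully home in the nest, let go, with the treadle still up (x of tile in the frame of nest between -0.004 and 0.004 m and y of tile in the frame of nest between -0.004 and 0.004 m and z of tile in the frame of nest between -0.003 and 0.003 m and angle between the x axis of tile and the x axis of nest, either way round below 0.1 rad and angle between tile's own z axis and vertical below 0.06 rad and contact force between the fingers and tile below 0.05 N and linear speed of tile below 0.02 m/s and value of joint pedal below 0.05 rad), for 0.2 s.
3. the treadle is held at its stop by the gripper, over the seated tile (x of tile in the frame of nest between -0.004 and 0.004 m and y of tile in the frame of nest between -0.004 and 0.004 m and z of tile in the frame of nest between -0.003 and 0.003 m and angle between the x axis of tile and the x axis of nest, either way round below 0.1 rad and angle between tile's own z axis and vertical below 0.06 rad and value of joint pedal above 0.295 rad and contact force between any of the fingers, the arm and press above 1 N), for 0.8 s.
At the end, for the whole second after the job is handed in: The oblong tile lies flat and at rest in the nest, let go, within 4 mm of its centre sideways, 3 mm in height and 0.1 rad in yaw; the treadle is back up (below 0.03 rad); the square tile is still in its channel of the setter (x of tile in the frame of nest between -0.004 and 0.004 m and y of tile in the frame of nest between -0.004 and 0.004 m and z of tile in the frame of nest between -0.003 and 0.003 m and angle between the x axis of tile and the x axis of nest, either way round below 0.1 rad and angle between tile's own z axis and vertical below 0.06 rad and contact force between the fingers and tile below 0.05 N and linear speed of tile below 0.02 m/s and value of joint pedal below 0.03 rad and distance between square_tile and setter below 0.06 m); the robot touches nothing.
It fails at once if the tile is dropped or flung (moves faster than 0.5 m/s while not held) (linear speed of tile above 0.5 m/s and contact force between the fingers and tile below 0.05 N).
It fails at once if the robot forces the treadle or the press (more than 60 N) (contact force between any of the fingers, the arm and press above 60 N).
It fails at once if the square tile is moved more than 20 mm (distance of square_tile from where it was at the start of the episode above 0.02 m).
It fails at once if a bystander (mug, bottle, jar, bowl, dauber, dish) is moved more than 30 mm (distance of any of mug, paint, pot, bowl, dauber, dish from where it was at the start of the episode above 0.03 m).
It also fails if it takes over 69 s, if anything falls off the work surface, if the arm or the gripper's body presses on something with over 40 N, if the wrist force passes 120 N, or if a joint passes its speed limit or range.

## Working session

There is one attempt and no reset: what is moved stays moved. The work goes in short steps, each a Python script; the robot and the scene stay as the last script left them, time stands still between calls to the robot, and variables do not carry over. Pictures are saved under pics/ and viewed, at most 10 in all, crops included, and the job is handed in when it is done.

```bash
mkdir -p pics; python3 - <<'E'
from workcell import r, optics
import cv2, numpy as np
for n in ("top","scene"):
    p,d=optics.get_image(n); np.savez(f"{n}.npz",p=p,d=d,**{k:np.array(v) for k,v in optics.camera_model(n).items()})
    cv2.imwrite(f"pics/{n}.png",cv2.resize(p[:,:,::-1],(800,600),interpolation=cv2.INTER_CUBIC))
    m=optics.camera_model(n);print(n,np.round(m["K"],1).tolist(),np.round(m["R"],3).tolist(),m["t"])
s=r.read_state();print(s["eef_rot"],s["grip_width"],r.tip_extent,s["time_s"])
E
```

```text
top [[526.4, 0.0, 267.2], [0.0, 526.4, 210.2], [0.0, 0.0, 1.0]] [[-0.015, -1.0, 0.002], [-0.992, 0.014, -0.126], [0.126, -0.004, -0.992]] [0.01692234 0.55626082 1.30246234]
scene [[389.5, 0.0, 285.6], [0.0, 389.5, 209.1], [0.0, 0.0, 1.0]] [[0.373, 0.928, -0.009], [0.596, -0.247, -0.764], [-0.711, 0.279, -0.645]] [-0.20001433 -0.26679729  1.61263964]
[ 1.83851752e-01  9.82953737e-01 -6.57581084e-04 -2.25497910e-04] 0.08537421316431913 0.025 0.1
```

View pics/top.png

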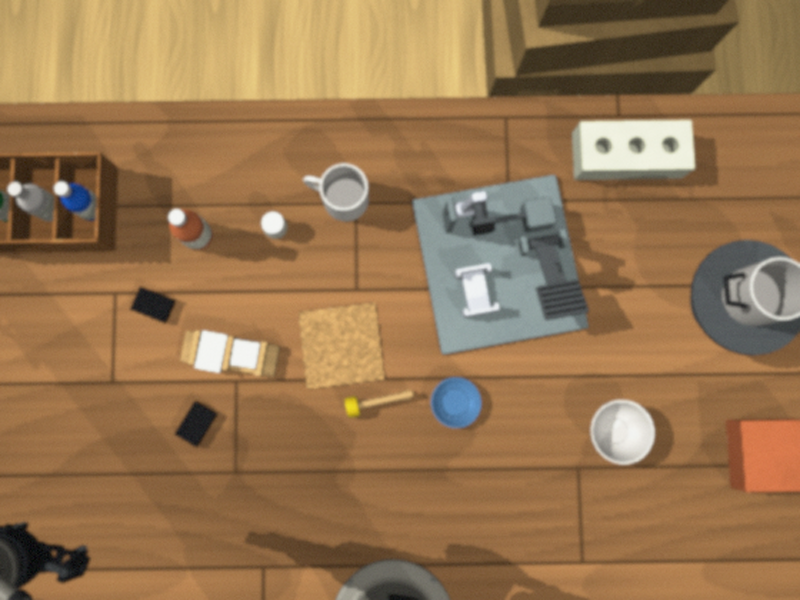

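View pics/scene.png

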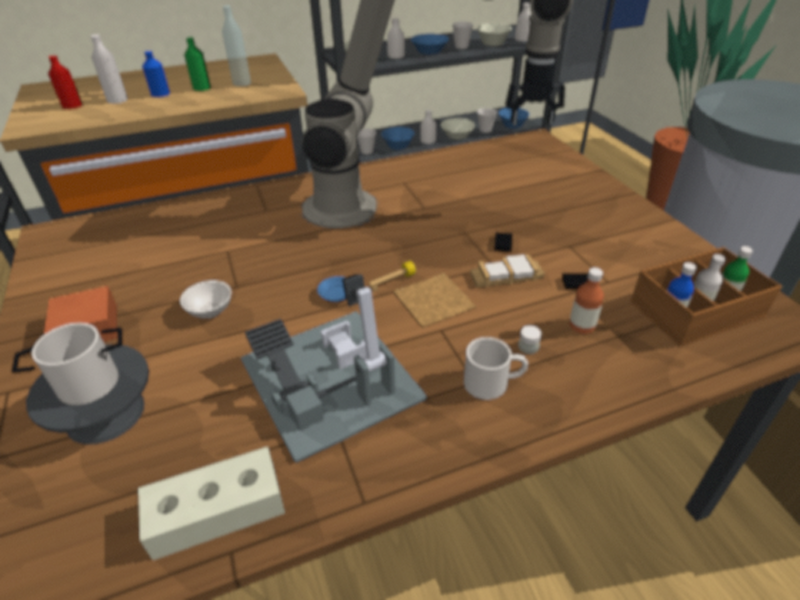

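The top view shows two white tiles in the setter, at (211,352) and (245,354). The left one looks longer along image vertical, so it is probably the oblong one. Look-alikes are the black tiles at (153,304) and (196,424), plus the square tile at (245,354). The mat is at (341,346), the nest at (478,290), and the tread at (562,298).

```bash
cat > h.py <<'E'
import numpy as np, cv2
from scipy.spatial.transform import Rotation as Ro
def load(n): return np.load(n+".npz")
def ray_at_z(z,u,v,h):
    """800x600-view-free: native pixel (u,v) of a fixed camera -> world point at height h"""
    K,R,t=z["K"],z["R"],z["t"]; c=-R.T@t; d=R.T@np.linalg.inv(K)@np.array([u,v,1.])
    return c+d*(h-c[2])/d[2]
def cloud(z):
    K,R,t,d=z["K"],z["R"],z["t"],z["d"]
    v,u=np.mgrid[:420,:560]
    X=np.stack([(u-K[0,2])/K[0,0]*d,(v-K[1,2])/K[1,1]*d,d],-1)
    return (X-t)@R
def down(a):
    """tool pointing down, closing line (tool y) at world yaw a (mod pi)"""
    y=np.array([np.cos(a),np.sin(a),0]); zz=np.array([0,0,-1.]); x=np.cross(y,zz)
    return Ro.from_matrix(np.stack([x,y,zz],1)).as_quat()
E
python3 - <<'E'
from h import *
z=load("top"); p=z["p"]; C=cloud(z)
a=p[220:275,120:205]; b=p[110:255,280:420]
A=cv2.resize(a,None,fx=5,fy=5,interpolation=cv2.INTER_CUBIC);B=cv2.resize(b,None,fx=2.7,fy=2.7,interpolation=cv2.INTER_CUBIC)
im=np.zeros((600,800,3),np.uint8); im[:275,:425]=A; h,w=B.shape[:2]; im[:h,425:425+w][:,:]=B[:, :375] if w>375 else B
cv2.imwrite("pics/crop1.png",im[:400,:,::-1])
# white tiles: bright and unsaturated in the setter region
hsv=cv2.cvtColor(p,cv2.COLOR_RGB2HSV); m=((hsv[...,1]<40)&(hsv[...,2]>170)).astype(np.uint8)
def blobs(m,box,h):
    q=np.zeros_like(m); x0,y0,x1,y1=box; q[y0:y1,x0:x1]=m[y0:y1,x0:x1]
    for c in cv2.findContours(q,cv2.RETR_EXTERNAL,cv2.CHAIN_APPROX_NONE)[0]:
        if cv2.contourArea(c)<60: continue
        W=np.array([ray_at_z(z,*k[0],h)[:2] for k in c]); print(np.round(cv2.minAreaRect((W*1000).astype(np.float32)),1) if 0 else cv2.minAreaRect((W*1000).astype(np.float32)), np.median(C[c[:,0,1],c[:,0,0],2]))
blobs(m,(120,220,205,275),.032)
# mat
mm=((C[...,2]>-.01)&(C[...,2]<.02)&(hsv[...,2]>130)&(hsv[...,1]>90)).astype(np.uint8); print("mat"); blobs(cv2.morphologyEx(mm,cv2.MORPH_OPEN,np.ones((3,3))),(200,200,280,280),.004)
# base plate: grayish low
g=((hsv[...,1]<75)).astype(np.uint8); print("plate"); blobs(g,(280,115,420,255),.012)
for n,u,v in (("nest",478,290),("tread",562,298),("square",245,354),("tile",211,352),("mat",341,346)): print(n,np.round(C[int(v*.7),int(u*.7)],3))
for u,v in ((414,200),(556,176),(587,327),(443,353)): print(np.round(ray_at_z(z,u*.7,v*.7,.012),3))
for u,v in ((300,312),(375,303),(384,379),(307,388)): print(np.round(ray_at_z(z,u*.7,v*.7,.004),3))
E
```

```text
((466.394287109375, 253.2155303955078), (46.60760498046875, 47.05177688598633), 80.00888061523438) 0.030331154450842404
((471.21588134765625, 313.2376708984375), (47.09775161743164, 68.127685546875), 79.77762603759766) 0.030886883580093043
mat
((486.1135559082031, 81.96720886230469), (205.9160614013672, 204.22120666503906), 89.17926025390625) -7.101966327795148e-05
plate
((626.0973510742188, -207.28707885742188), (292.85064697265625, 276.1961364746094), 9.793213844299316) 0.007761017993806357
((794.3662109375, -372.798828125), (47.7769889831543, 27.250850677490234), 89.19815063476562) 0.01017548355687374
nest [ 0.573 -0.162  0.028]
tread [ 0.551 -0.298  0.088]
square [0.467 0.253 0.029]
tile [0.47  0.314 0.028]
mat [0.478 0.085 0.008]
[ 0.745 -0.053  0.012]
[ 0.786 -0.317  0.012]
[ 0.506 -0.361  0.012]
[ 0.462 -0.1    0.012]
[0.541 0.157 0.004]
[0.556 0.021 0.004]
[0.418 0.007 0.004]
[0.404 0.145 0.004]
```

View pics/crop1.png

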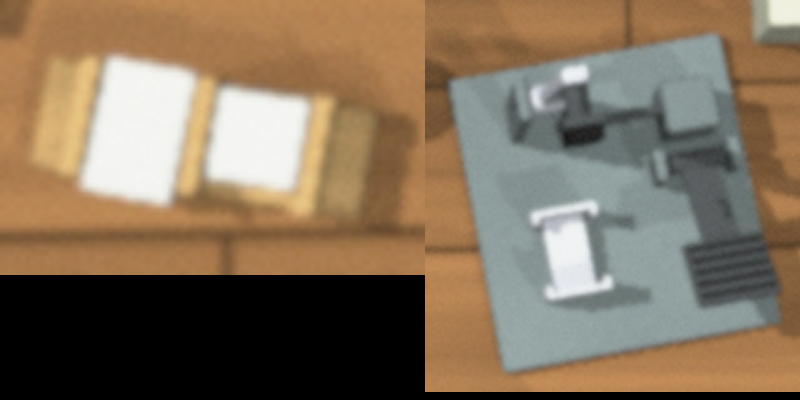

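The crop confirms it: the left tile, native pixel (147,247), measures 68 x 47 mm with yaw about -0.178. The right tile is 47 x 47, so it is the square one. The press's yaw is about 0.17 and its nest is near (0.573,-0.162). Next I go above the tile for a close look.

```bash
cat >> h.py <<'E'
from workcell import r, command_gripper, optics
def wrist(name=None):
    s=r.read_state(); p,d=optics.get_image("wrist"); m=optics.camera_model("wrist")
    T=np.eye(4); T[:3,:3]=Ro.from_quat(s["eef_rot"]).as_matrix(); T[:3,3]=s["eef_pos"]
    o=dict(p=p,d=d,K=np.array(m["K"]),T=T@np.array(m["tool_from_camera"]))
    if name: np.savez(name+".npz",**o); cv2.imwrite(f"pics/{name}.png",cv2.resize(p[:,:,::-1],(800,600),interpolation=cv2.INTER_CUBIC))
    return o
def wz(o,u,v,h):
    """native wrist pixel -> world point at height h (equidistant fisheye)"""
    K,T=o["K"],o["T"]; x=(u-K[0,2])/K[0,0]; y=(v-K[1,2])/K[1,1]; th=np.hypot(x,y)+1e-9
    d=T[:3,:3]@np.array([np.sin(th)*x/th,np.sin(th)*y/th,np.cos(th)]); c=T[:3,3]
    return c+d*(h-c[2])/d[2]
def wpix(o,X):
    q=np.linalg.inv(o["T"])@np.append(X,1); th=np.arctan2(np.hypot(q[0],q[1]),q[2]); k=th/np.hypot(q[0],q[1])
    return o["K"][0,2]+o["K"][0,0]*k*q[0], o["K"][1,2]+o["K"][1,1]*k*q[1]
def rect(o,box,h,lo=(0,0,165),hi=(180,45,255),amin=300):
    """white blobs in native box -> (centre,size,angle) in mm at height h"""
    x0,y0,x1,y1=box; m=cv2.inRange(cv2.cvtColor(o["p"],cv2.COLOR_RGB2HSV),lo,hi); q=np.zeros_like(m); q[y0:y1,x0:x1]=m[y0:y1,x0:x1]
    return [(cv2.minAreaRect(np.array([wz(o,*k[0],h)[:2]*1000 for k in c],np.float32)),c[:,0].mean(0)) for c in cv2.findContours(q,cv2.RETR_EXTERNAL,cv2.CHAIN_APPROX_NONE)[0] if cv2.contourArea(c)>amin]
E
python3 - <<'E'
from h import *
P=np.array([.471,.313,.20])
for a in (-.178,np.pi-.178):
    print(a,np.round(r.solve_ik(P,down(a)),2))
for a in (.17,.17-np.pi/2,.17+np.pi/2,.17+np.pi): print(a,np.round(r.solve_ik([.57,-.16,.2],down(a)),2))
r.reach(P,down(-.178))
o=wrist("w1")
for x in rect(o,(0,0,560,420),.032): print(x)
print(wpix(o,[.471,.313,.032]),o["K"][0],r.read_state()["time_s"],o["T"][:3,3])
E
```

```text
-0.178 [ 0.45  0.46  1.5  -0.    1.18  0.63]
2.963592653589793 [ 0.45  0.46  1.5  -0.    1.18 -2.51]
0.17 [-0.4   0.51  1.42 -0.    1.21 -0.57]
-1.4007963267948966 [-0.4   0.51  1.42 -0.    1.21  1.  ]
1.7407963267948965 [-0.4   0.51  1.42 -0.    1.21 -2.14]
3.311592653589793 [-0.4   0.51  1.42 -0.    1.21  2.57]
(((797.6974487304688, 61.51295471191406), (77.62548065185547, 218.15638732910156), 28.306676864624023), array([530.73454545, 315.56363636]))
(((466.8017272949219, 255.10678100585938), (44.96718978881836, 45.8528938293457), 79.73365020751953), array([287.44, 249.64]))
(((709.4518432617188, 205.92462158203125), (41.25018310546875, 58.93715286254883), 0.08773361146450043), array([498.17592593, 249.25      ]))
(((471.988037109375, 315.7967834472656), (47.31301498413086, 67.47814178466797), 78.3321762084961), array([281.97083333, 189.40833333]))
(np.float64(281.60683935667754), np.float64(192.67641373329494)) [325.1922621    0.         280.32461044] 1.425 [0.48303024 0.38695793 0.31733592]
```

View pics/w1.png

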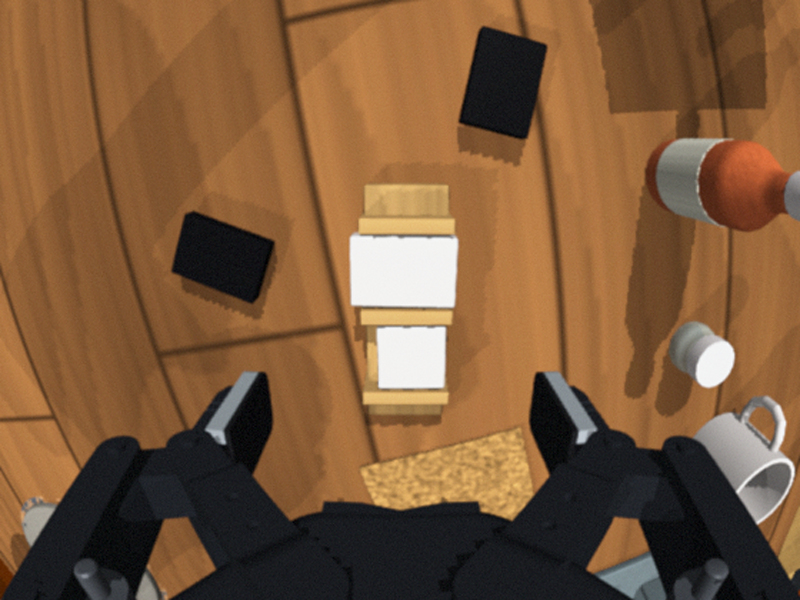

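The view shows the oblong tile at view pixel (403,271) and the square tile at (411,357), with clear table around both ends. I'll touch the table beside the ends to learn the open tip reach, then grasp with the tips just above the underside.

```bash
python3 - <<'E'
from h import *
c=np.array([.4716,.3140]); q=down(-.185)
command_gripper(.078,40)
r.move_straight([*c,.06],q,speed=.15)
hit=r.move_straight([*c,.012],speed=.03,max_force=3)
s=r.read_state(); zt=s["eef_pos"][2]; print("touch",hit,zt,s["contact_force"],s["grip_width"])
z=zt+.0205 if hit else .042
r.move_straight([*c,z],speed=.05)
command_gripper(.05,40)
s=r.read_state(); print(z,s["grip_width"],s["grip_force"],s["eef_pos"])
r.move_straight([*c,z+.08],speed=.1)
s=r.read_state(); print(s["grip_width"],s["grip_force"],s["time_s"])
wrist("w2")
E
```

```text
touch True 0.014714706178990244 [-0.52056736 -0.22027217  5.2306546 ] 0.07808101016620077
0.035214706178990245 0.06719706818741239 45.318458676338196 [0.47155624 0.31399402 0.03529842]
0.06677704537865223 44.83654975891113 5.9
```

View pics/w2.png

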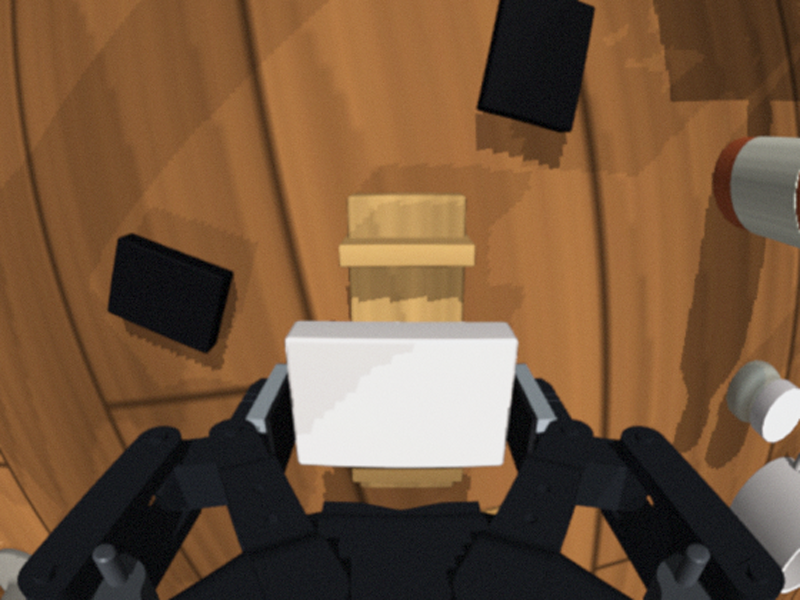

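The tile is held squarely by its two ends at view (403,400). I'll lay it on the mat at the press's yaw, release, and then look at both tile and nest in the side-grasp orientation at the same relative height, so that camera bias cancels.

```bash
python3 - <<'E'
from h import *
m=np.array([.48,.083]); q=down(.17)
r.move_straight([*m,.115],q,speed=.2)
r.move_straight([*m,.034],speed=.12)
hit=r.move_straight([*m,.0222],speed=.03,max_force=4)
s=r.read_state(); print(hit,s["eef_pos"],s["contact_force"])
command_gripper(.085,40); r.hold(.3)
r.move_straight([*m,.10],speed=.12)
q2=down(.17+np.pi/2)
r.reach([*m,.17],q2)
o=wrist("w3")
for x in rect(o,(0,0,560,420),.020): print(x)
r.reach([.573,-.162,.20],q2)
o=wrist("w4"); 
for x in rect(o,(100,50,460,330),.050,amin=60): print(x)
print(r.read_state()["time_s"])
a=cv2.imread("pics/w3.png"); b=cv2.imread("pics/w4.png")
cv2.imwrite("pics/w34.png",np.vstack([a[100:400,100:700],b[100:400,100:700]]))
E
```

```text
True [0.4802664  0.08300741 0.02313303] [ 0.16744726 -0.40632694  3.42858424]
(((582.8916625976562, -184.87757873535156), (71.71795654296875, 78.8541488647461), 9.23391342163086), array([ 37.50241546, 242.0821256 ]))
(((469.0493469238281, 262.53167724609375), (47.851375579833984, 47.93749237060547), 80.60613250732422), array([462.63157895, 218.21052632]))
(((479.1088562011719, 83.90425872802734), (67.60739135742188, 45.46050262451172), 9.537701606750488), array([281.9047619 , 196.26587302]))
(((608.5955810546875, -152.18753051757812), (12.61538314819336, 62.680686950683594), 9.707428932189941), array([283.03529412, 240.3       ]))
(((566.4325561523438, -158.46292114257812), (68.8204574584961, 62.33782196044922), 9.821586608886719), array([283.79750779, 182.00311526]))
12.4333
```

View pics/w34.png

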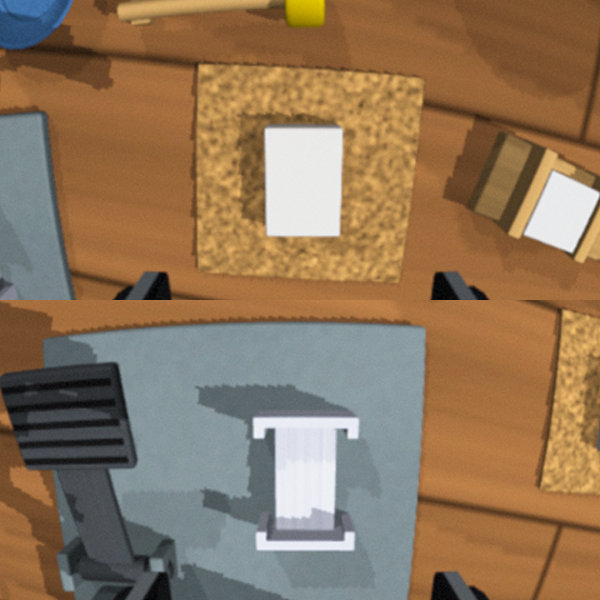

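The tile lies flat at mat centre (crop (303,180)), clear of everything. The nest's end walls are at crop (305,427) and (305,535). I'll refine the nest centre with edge profiles at wall-top height, and the tile the same way.

```bash
python3 - <<'E'
from h import *
def prof(o,c,yaw,h,fixed,axis,rng):
    ex=np.array([np.cos(yaw),np.sin(yaw)]); ey=np.array([-ex[1],ex[0]])
    g=cv2.cvtColor(o["p"],cv2.COLOR_RGB2GRAY).astype(np.float32); t=np.arange(*rng,.5); acc=0
    for f in fixed:
        P=[c+(ex*a+ey*f if axis==0 else ex*f+ey*a) for a in t*1]
        uv=np.array([wpix(o,[*(p/1000),h]) for p in P],np.float32)
        acc=acc+cv2.remap(g,uv[:,0].reshape(1,-1),uv[:,1].reshape(1,-1),cv2.INTER_LINEAR)[0]
    gr=np.gradient(cv2.GaussianBlur((acc/len(fixed)).reshape(1,-1),(0,0),1.5)[0],t)
    k=[i for i in range(1,len(t)-1) if abs(gr[i])>6 and abs(gr[i])>=abs(gr[i-1]) and abs(gr[i])>abs(gr[i+1])]
    return [(float(t[i]),int(round(float(gr[i])))) for i in k]
o=np.load("w4.npz"); c=np.array([573.6,-157.8]); y=np.radians(9.75)
print("x-end returns",prof(o,c,y,.05,[-29,-28,28,29],0,(-60,60)))
print("x-mid",prof(o,c,y,.05,[-10,0,10],0,(-60,60)))
for f in ([-39,-38],[38,39]): print("y at",f,prof(o,c,y,.05,f,1,(-45,45)))
for s in (-30,30): print("outer x at y",s,prof(o,c,y,.05,[s-2,s,s+0] if s>0 else [s+2,s],0,(-60,60)))
o=np.load("w3.npz"); c=np.array([479.1,83.9]); y=np.radians(9.54)
print("tile x",prof(o,c,y,.02,[-15,0,15],0,(-45,45)),"y",prof(o,c,y,.02,[-20,0,20],1,(-40,40)))
for f in (-18,18): print("tile far x",f,prof(o,c,y,.02,[f],0,(-45,45)))
E
```

```text
x-end returns [(-41.5, 44), (-29.5, -45), (29.0, 43), (41.5, -37)]
x-mid [(-56.0, -6), (-53.0, -6), (-42.0, 44), (15.0, -7), (19.5, -13), (27.5, -22), (35.0, 43), (41.5, -40)]
y at [-39, -38] [(-36.0, -15), (-31.0, 51), (30.5, -32)]
y at [38, 39] [(-31.0, 34), (30.5, -38)]
outer x at y -30 [(-42.0, 43), (-29.5, -49), (24.0, 8), (29.0, 38), (41.5, -33)]
outer x at y 30 [(-41.5, 34), (-29.0, -33), (29.0, 33), (41.5, -32)]
tile x [(-42.5, -19), (-33.5, 45), (33.5, -37)] y [(-37.0, -15), (-22.5, 52), (23.0, -37), (29.0, 11), (33.0, -6), (37.5, -7)]
tile far x -18 [(-41.5, -18), (-33.5, 46), (33.5, -32)]
tile far x 18 [(-40.0, -10), (-33.5, 44), (34.0, -43), (38.5, 7)]
```

```bash
python3 - <<'E'
from h import *
# tool-y camera bias from the in-hand view (tile is centred between pads)
o=np.load("w2.npz"); a=-.185; g=np.array([471.6,314.0])
for x,_ in rect(o,(180,210,380,340),.112,lo=(0,0,120),amin=2000):
    d=np.array(x[0])-g; print("in-hand",x,"tool-y bias mm",d@[np.cos(a),np.sin(a)],"tool-x",d@[-np.sin(a),np.cos(a)])
yaw=np.radians(9.75); q2=down(yaw+np.pi/2); t=np.array([.47906,.08415])
command_gripper(.058,40)
r.reach([*t,.10],q2)
r.move_straight([*t,.04],speed=.12)
hit=r.move_straight([*t,.012],speed=.03,max_force=3)
z=r.read_state()["eef_pos"][2]; print("touch",hit,z)
if hit:
    r.move_straight([*t,z+.0045],speed=.05)
    command_gripper(.03,40); s=r.read_state(); print(s["grip_width"],s["grip_force"],s["eef_pos"],s["contact_force"])
    r.move_straight([*t,z+.0045+.09],speed=.1)
    o=wrist("w5"); s=r.read_state(); print(s["grip_width"],s["eef_pos"],s["time_s"])
    ht=.020+.09
    for x,_ in rect(o,(150,180,420,380),ht,lo=(0,0,120),amin=2000):
        d=np.array(x[0])-t*1000; b=yaw+np.pi/2; print("in-hand",x,"tool-y",d@[np.cos(b),np.sin(b)],"tool-x",d@[-np.sin(b),np.cos(b)])
E
```

```text
in-hand ((471.3127136230469, 318.38165283203125), (50.42520523071289, 89.92707061767578), 79.27581024169922) tool-y bias mm -1.0883740437949434 tool-x 4.2540400731097705
touch True 0.02439011406519136
0.045122274780381236 41.25947713851929 [0.479056   0.08417104 0.02888121] [0.47589384 0.31253803 2.3648936 ]
0.04484606262232161 [0.47857747 0.08412956 0.11819941] 16.775
in-hand ((476.496337890625, 83.67094421386719), (70.44953918457031, 45.219879150390625), 9.686836242675781) tool-y -0.03798142639082912 tool-x 2.607760584969743
```

View pics/w5.png

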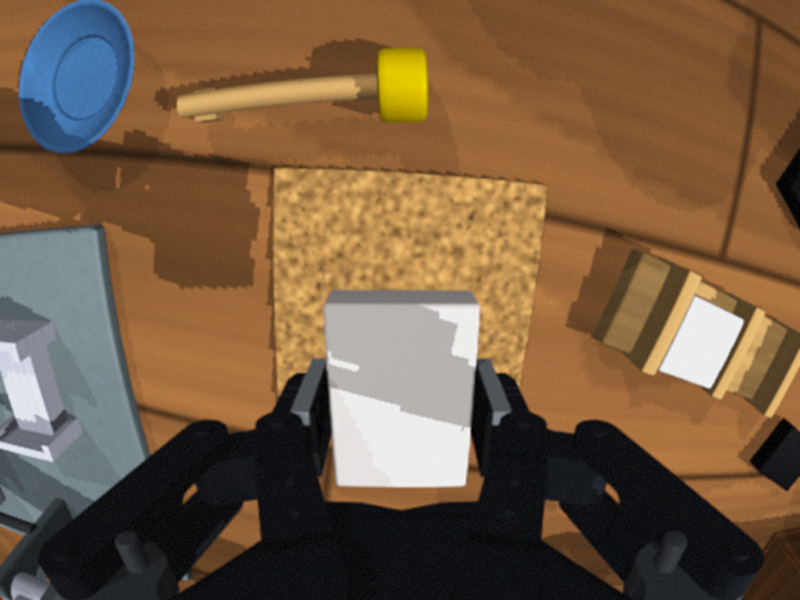

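The tile is held by its long sides, centred at view (403,390), with no lateral bias. Now I take it to the nest.

```bash
python3 - <<'E'
from h import *
yaw=np.radians(9.75); q2=down(yaw+np.pi/2); n=np.array([.57355,-.15807]); zg=.0289+.026
r.reach([*n,.13],q2); r.move_straight([*n,zg+.024],speed=.12); r.hold(.3)
print(r.read_state()["eef_pos"])
hit=r.move_straight([*n,zg-.002],speed=.025,max_force=5)
s=r.read_state(); print(hit,s["eef_pos"],s["contact_force"],"want z",zg,s["grip_width"],s["time_s"])
E
```

```text
[ 0.57388689 -0.1582178   0.07962817]
True [ 0.57334954 -0.15797233  0.05487432] [2.59858938e-01 4.05295588e-03 4.45534702e+00] want z 0.0549 0.0446713755795377 19.55
```

Contact came exactly at the seated height, 0.0549. I'll release, rise and verify.

```bash
python3 - <<'E'
from h import *
yaw=np.radians(9.75); q2=down(yaw+np.pi/2); n=np.array([.57355,-.15807])
command_gripper(.058,40); r.hold(.4)
r.move_straight([*n,.20],speed=.15)
o=wrist("w6"); C=o["T"]
for x in rect(o,(180,110,400,300),.046,amin=1500): print(x)
a=cv2.imread("pics/w6.png")[180:480,200:600]; cv2.imwrite("pics/w6c.png",cv2.resize(a,None,fx=1.8,fy=1.8))
print([np.round(np.array(wpix(o,[*(n+np.array([[np.cos(yaw),-np.sin(yaw)],[np.sin(yaw),np.cos(yaw)]])@v),.046])),1).tolist() for v in np.array([[.034,.023],[.034,-.023],[-.034,.023],[-.034,-.023]])], r.read_state()["time_s"])
E
```

```text
(((549.5565795898438, -142.08883666992188), (109.4724349975586, 101.15269470214844), 11.484030723571777), array([308.53820598, 153.99778516]))
[[305.6, 235.2], [254.3, 235.2], [307.3, 159.7], [252.5, 159.7]] 21.4083
```

View pics/w6c.png

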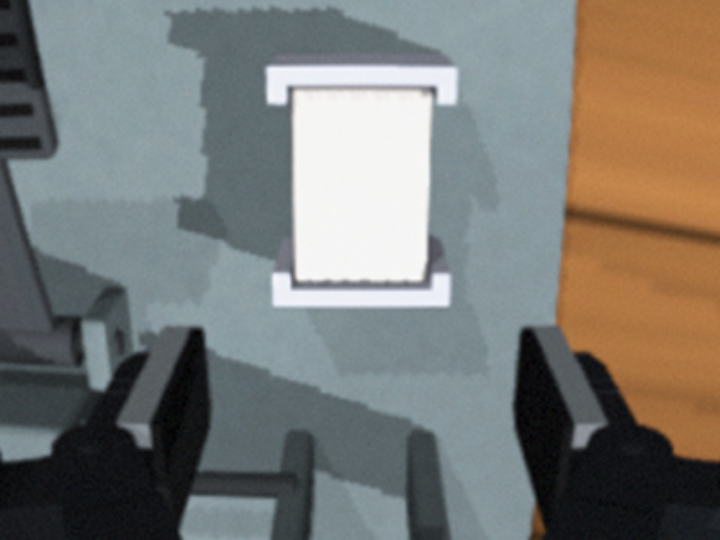

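The tile sits square between both end walls (crop corners about (293,88) to (428,282)) and below the wall tops, so it is seated. Now the treadle: I follow the chord of the tread's arc.

```bash
python3 - <<'E'
from h import *
yaw=np.radians(9.75); q2=down(yaw+np.pi/2); n=np.array([.57355,-.15807])
W=lambda x,y:n+np.array([[np.cos(yaw),-np.sin(yaw)],[np.sin(yaw),np.cos(yaw)]])@[x,y]
command_gripper(0.0,40)
r.reach([*W(-.05,-.135),.15],q2); r.move_straight([*W(-.05,-.135),.118],speed=.1); r.hold(.2)
p=lambda z:[*W(-.05-.0096*(.109-z)/.0386,-.135),z]
print("touch",r.move_straight(p(.095),speed=.03,max_force=3),r.read_state()["eef_pos"])
hit=r.move_straight(p(.064),speed=.03,max_force=18)
s=r.read_state(); print(hit,s["eef_pos"],s["contact_force"],s["time_s"])
E
```

```text
touch True [ 0.54612998 -0.29973634  0.11171077]
True [ 0.53814212 -0.30139067  0.07168478] [-2.40900108  1.58299148 11.36704137] 25.0083
```

```bash
python3 - <<'E'
from h import *
s=r.read_state(); print(s["eef_pos"],s["contact_force"])
e=np.array(s["eef_pos"])
hit=r.move_straight(e-[0,0,.004],speed=.01,max_force=10)
for _ in range(3):
    s=r.read_state(); print(hit,s["eef_pos"],s["contact_force"]); r.hold(.5)
o=wrist("w7"); sc,_=optics.get_image("scene"); cv2.imwrite("pics/s2.png",cv2.resize(sc[180:330,150:310,::-1],None,fx=3.7,fy=3.7,interpolation=cv2.INTER_CUBIC))
print(r.read_state()["time_s"])
E
```

```text
[ 0.53814212 -0.30139067  0.07168478] [-2.40900108  1.58299148 11.36704137]
True [ 0.53813865 -0.30135968  0.07172341] [-3.21256012  1.8854832  10.81008489]
True [ 0.53815096 -0.30138181  0.07194976] [-1.77336795  1.88381581 10.47562091]
True [ 0.5381473  -0.30137261  0.07195744] [-2.31501195  2.54675175 10.77705667]
26.8667
```

View pics/s2.png

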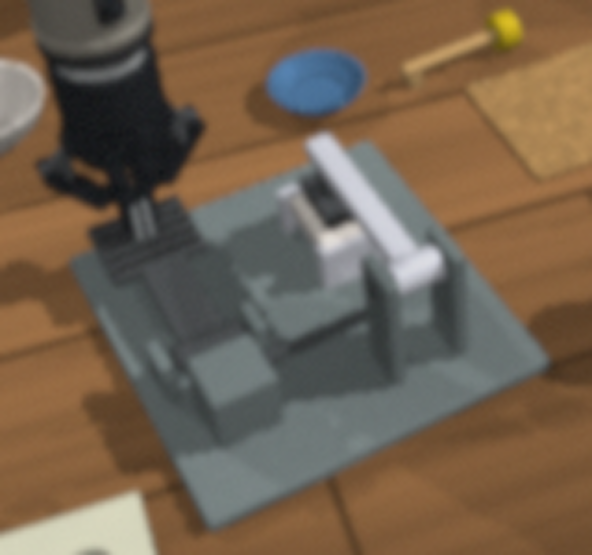

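The print arm is down on the tile and the tread has moved 40 mm to a hard stop. I'll firm up the hold slightly in tiny steps, then let the treadle up.

```bash
python3 - <<'E'
from h import *
e=np.array(r.read_state()["eef_pos"])
for k in range(1,7):
    r.move_straight(e-[0,0,.0004*k],speed=.01); s=r.read_state(); f=s["contact_force"][2]; print(k,s["eef_pos"][2],f)
    if f>19: break
r.hold(1.3); s=r.read_state(); print(s["eef_pos"],s["contact_force"])
yaw=np.radians(9.75); d=np.array([np.cos(yaw),np.sin(yaw)])*.0096
p=np.array(s["eef_pos"]); r.move_straight([*(p[:2]+d),.114],speed=.04)
r.move_straight([*(p[:2]+d),.20],speed=.12); r.hold(.5)
s=r.read_state(); print(s["contact_force"],s["time_s"])
r.reach([*(np.array([.57355,-.15807])-.0*d),.25],s["eef_rot"])
o=wrist("w8"); sc,_=optics.get_image("scene")
A=cv2.resize(sc[150:330,150:400,::-1],None,fx=2.2,fy=2.2,interpolation=cv2.INTER_CUBIC); B=cv2.resize(o["p"][90:270,130:360,::-1],(250,196*A.shape[0]//396 if 0 else A.shape[0]*196//A.shape[0]))
im=np.zeros((A.shape[0],800,3),np.uint8); im[:,:A.shape[1]]=A; im[:B.shape[0],550:]=B; cv2.imwrite("pics/end.png",im)
E
```

```text
1 0.07244168716502225 11.030117690708677
2 0.07202920211592959 11.523498571334175
3 0.07163361970665941 10.967375607411496
4 0.07141116653054247 12.832270160150046
5 0.07137877538883182 14.640744812668153
6 0.07116342500376546 16.035752952017322
[ 0.53813143 -0.3014138   0.07116795] [-5.06352223  2.10463448 17.05237036]
[-0.27855987  0.91433267  0.32743654] 32.3167
```

View pics/end.png

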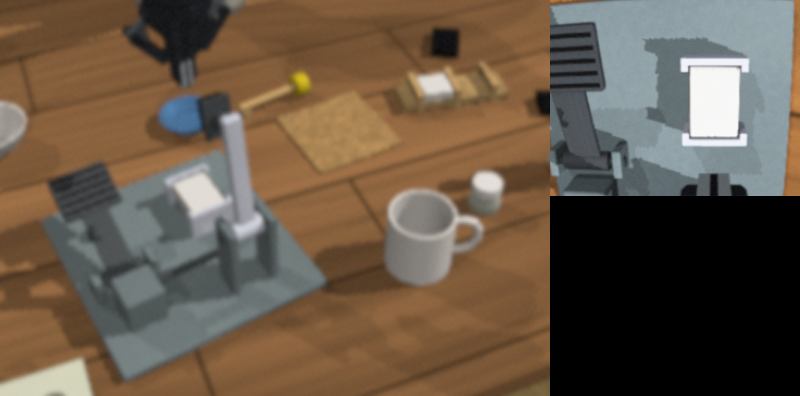

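The treadle is back up, the tile is still seated in the nest, and the square tile is in its channel. I'm handing in.

```bash
python3 -c "
from workcell import r
print(r.finish_job())"
```

```text
the job is handed in; nothing more can be done
None
```

The job is handed in, with no verdict returned: the oblong tile went from setter to mat to nest, the treadle was held at its stop for over a second at about 17 N, and the last pictures show it back up with the tile seated and the square tile in its channel.

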